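# Balance the sample puck on the domed post and hold the cam lift at its top

## Task

Balance the short round brass puck, lying flat, centred on the domed top of the lift stage's post and let go of it; then swing the stage's cam lever up to the point of highest lift, where the lever stands straight up, with the puck still balanced. The lever springs back if released, so finish with the fingers still holding it there, hands off the puck. Leave the other loose things on the bench where they are.

Things in the scene. Friction and masses are not known exactly. Their poses are not given: they have to be found in the camera images.
- puck_center (a point): Centre (half-way up) of the sample puck: a plain solid brass disc, 44 mm in diameter, 20 mm thick, 0.14 to 0.28 kg, starting flat on the bench to the left or right of the stage. z axis = the disc's axis.
- puck: The same puck; origin at the centre of its underside, z along its axis.
- stage: Lift stage, fixed to the bench: dark base plate 160 (x) by 120 (y) by 14 mm high; on it two upright cheeks (outer faces 45 mm either side of the middle, 60 mm along x) joined by a bridge, top 108 mm above the bench. Origin: centre of the underside. The resting lever points to its -x; the lever and its handle bar are on its -y side; z is up.
- dome_top (a point): Highest point of the steel post in the middle of the stage. The post's head is 38 mm in diameter, top convex (radius of curvature 55 mm, rim 3.4 mm lower than the middle), underside 14 mm below this point and 10 mm above the bridge. 132 mm above the bench with the lever at rest; the cam raises it by up to 7.5 mm.
- post: The moving post itself (slides up and down only, driven by the cam); its origin lies on the stage's axis at bench height when the lever is at rest.
- cam_lever (a joint): Angle of the cam lever about its level shaft. 0 = at rest, pointing to the stage's -x, 0.25 rad above level; grows as it swings up; 1.32 = straight up = highest lift; beyond, to the stop at 1.85, the post sinks again. A spring (0.3 N m at rest, 0.43 at the top: about 5 N at the bar) and damper (0.25 N m s/rad) return it slowly when let go.
- lever_grip (a point): Middle of the free part of the lever's handle bar: a round dark steel bar, 14 mm in diameter, parallel to the stage's y, 95 mm from the shaft, from the lever arm (64 mm from the stage's middle) out to 158 mm; this point is 115 mm out. At rest 84 mm above the bench and 92 mm to -x of the shaft; with the lever straight up, 155 mm high right over the shaft. Turns with the lever.
- pivot (a point): Point on the lever's shaft line, 115 mm out on the stage's -y side and 60 mm above the bench: the centre of the circle (radius 95 mm, in the stage's x-z plane) on which lever_grip moves. Axes as the stage's.
- objective: Bystander: dark microscope objective standing on end, 35 mm in diameter, 46 mm tall, on the other side of the stage from the puck. Origin: underside.
- tip_box: Bystander: small plastic box 40 by 60 by 22 mm. Origin: underside.
- tweezers: Bystander: steel tweezers lying flat, 120 mm long, 6 mm high. Origin: middle of the underside.
- weight: Bystander: slim brass cylinder standing on end, 28 mm in diameter, 42 mm tall (taller than wide, unlike the puck). Origin: underside.
- driver: Bystander: screwdriver lying flat, 150 mm long.
- bottle: Bystander: white bottle, 44 mm in diameter, 100 mm tall. Origin: underside.
- tray: Bystander: grey divided tray 100 by 80 by 22 mm. Origin: underside.
There are look-alikes about, which are no part of the job. Leave any blue or pink look-alike of the puck alone.

How it is judged:
On the way, in this order (a step that is already met when the one before it is completed fails the run):
1. the puck lies balanced on the domed post, let go, with the lever still at rest (horizontal distance between puck_center and dome_top below 0.009 m and z of puck_center in the frame of dome_top between 0.007 and 0.014 m and angle between puck_center's own z axis and vertical below 0.2 rad and contact force between puck and the fingers below 0.05 N and contact force between puck and the arm below 0.05 N and value of joint cam_lever below 0.2 rad and linear speed of puck below 0.02 m/s), for 0.4 s.
2. the fingers hold the cam lever at the point of highest lift, the puck still balanced (horizontal distance between puck_center and dome_top below 0.009 m and z of puck_center in the frame of dome_top between 0.007 and 0.014 m and angle between puck_center's own z axis and vertical below 0.2 rad and contact force between puck and the fingers below 0.05 N and contact force between puck and the arm below 0.05 N and value of joint cam_lever between 1.19 and 1.45 rad and height (world z) of dome_top above 0.139 m and contact force between cam_lever and the fingers above 1 N), for 0.3 s.
At the end, for the whole second after the job is handed in: Lever held by the fingers (more than 1 N) within 0.13 rad of straight up and still, so the domed post is at its highest (within 0.5 mm); the puck at rest on the dome, its centre within 9 mm of the dome's, tilted less than 0.2 rad, touched by no part of the robot; no bystander moved 30 mm or more (all of step 2 and velocity of joint cam_lever between -0.05 and 0.05 rad/s and linear speed of puck below 0.02 m/s); the arm keeps its last pose, push and grip.
It fails at once if a bystander was moved by 30 mm or more (distance of any of objective, tip_box, tweezers, weight, driver, bottle, tray from where it was at the start of the episode above 0.03 m).
It also fails if it takes over 54 s, if anything falls off the work surface, if the arm or the gripper's body presses on something with over 40 N, if the wrist force passes 120 N, or if a joint passes its speed limit or range.

## Robot

A 6-joint arm with a two-finger parallel gripper is mounted at the origin on the work surface. World frame = base frame: x ahead of the robot, y to its left, z up, the work surface at z = 0. Lengths are in m, angles in rad, forces in N, time in s.
With the tool pointing down it reaches from about 0.275 to 0.85 m from the base axis. Payload 19 kg.
Tool frame: the origin (TCP) lies at the very end of the fingers, on their centre line; the grasp point (between the pads) lies 19 mm behind it (hold_point_z is the distance from the TCP to the grasp point, in m); x points along the fingers, y is the direction in which the jaws open and shut, and the axes are right-handed (so a half turn about x gives the same grasp; the last joint's range is limited). The gripper opens to 85 mm and grips with 20 to 120 N. Pads are 22 mm wide; open, the fingers measure 114 mm over their backs; the gripper's body (76 mm by 85 mm) begins 54 mm behind the grasp point. The pads swing forward as they close: fully open they stand 13 mm farther back than shut.
Start: joints at [-1.407, 0.15, 1.437, -0, 1.554, -0.134], TCP at [0.169, -0.55, 0.231] pointing down, gripper open.
Joint ranges: [-2.8, 2.8], [-0.68, 2.1], [0.12, 2.68], [-1.39, 4.53], [0.16, 2.79], [-2.81, 2.81]. Speed limits (rad/s): [1.89, 1.89, 2.22, 3.01, 3.01, 3.01].

## Interface

Orientations are given as a 3x3 rotation matrix whose columns are the frame's x, y, z axes.
In Python, from workcell import * gives the robot as it stands.
- The arm moves only by the tool servo_tool, never from a script. Its arguments are lists of equal length, an entry for each row: "translation": the shift along the tool's x, y, z normalised to -1 to 1, where 1 is 30 mm, a list of three; "delta_rot": the turn, a rotation vector about the tool's x, y, z normalised to -1 to 1, where 1 is 120 degrees, a list of three; "claw": the closure in counts, from 0 (fully open) to 255 (shut). In form: {"translation": [[x, y, z], ...], "delta_rot": [[ax, ay, az], ...], "claw": [claw, ...]}. A call has 1 to 12 rows; each row shifts and turns the commanded pose from where the row before left it, along the tool's axes as they then stand; what a row does not reach is not made up. A row lasts 1/8 s, in which the tool goes at most 62.5 mm and 10.7 degrees, less where a joint would pass 70% of its speed; a pose out of reach is approached as far as the arm can. A call with a number of a shift or a turn outside -1 to 1 is refused whole. A call with a gripper value outside its range is refused whole. The fingers move at their own pace and stop on an object; "newtons" is the grip in N (left out, the last holds). Time passes only in rows, so rows that do not move let the fingers close. It gives the time, the measured TCP pose, the force and the opening at its end, in the units of the state.
- get_obs(): the state, without advancing time (a new reading comes with each control period).
- grab_frame(name): name is "scene" or "top" or "wrist"; returns a dict with "img" (480x640x3 uint8, red, green, blue), "z_map" (480x640 float32, m along the optical axis (not along the pixel's ray), 0 where there is no reading), "fx", "fy", "cx", "cy" (pixels), "world_to_cam" (4x4, takes a point from world to camera coordinates). Camera axes: x right, y down, z forward; pixel columns grow to the right and rows downward; lengths in m; the calibration is good to about 2 mm. The wrist camera is an equidistant fisheye: a pixel r from the principal point sees the ray r / f radians off the axis. A picture is of the moment at which its call begins.
- finish_job(): hands the job in, once; it reports no verdict.
Trained networks look in a picture, given as the dict that the camera call returned (one of the last four; its "shot" number tells which), for a name from the list of things; names that differ only in an ending like _2 or _b are one class to them, and where a whole thing is asked for, a point or a joint stands for the part that bears it (a point fixed in the world has none). Each returns a list of dicts, best first, with "p" (0 to 1); they miss things now and then, are a little off and sometimes report something else, mostly with a low value. They report only what shows in the picture. A call takes as long as a camera call. They do not tell look-alikes from the thing itself.
- masks_of(picture, target): "pixels" (480x640 bool, what is visible of it).
- tip_of(picture, target): "xyz" ([x, y, z] in m, in world coordinates, good to about 4 mm: a listed point, or the origin of a listed thing).
The state is a dict: "time": time; "joints": joint angles; "dq": joint speeds; "joint_efforts": joint torques, N m; "tcp_pos": TCP position; "tcp_rot": TCP orientation; "ft_force": force on the tool from outside, world axes, zero at the start; "wrist_torque": the same for the moment, N m; "width": finger opening in m.
Only numpy, scipy, OpenCV 4.12 (cv2) and the standard library are available. Lean on these libraries where they do the work, as an engineer would, in place of code of your own. Each camera call takes 0.05 s, during which the arm holds its last target.

## Working session

There is one attempt and no reset: what is moved stays moved. The work goes in short steps, Python scripts to look and compute and a tool call to move; the robot and the scene stay as the last step left them, time stands still between calls to the robot, and variables do not carry over. Pictures are saved under pics/ and viewed, and the job is handed in when it is done.

Besides the shell and the picture viewer there is one more tool, called as name(argument=value, ...) on one line, values as JSON. servo_tool: Moves the arm, as the interface text tells. Scaled input: -1 to 1 covers 30 mm each way for a shift and 120 degrees each way for a turn. Its arguments: {"type":"object","properties":{"translation":{"type":"array","items":{"type":"array","items":{"type":"number","minimum":-1,"maximum":1}}},"delta_rot":{"type":"array","items":{"type":"array","items":{"type":"number","minimum":-1,"maximum":1}}},"claw":{"type":"array","items":{"type":"number"}},"newtons":{"type":"number"}},"required":["translation","delta_rot","claw"]}

```bash
mkdir -p pics; ls; cat > h.py <<'E'
from workcell import *
import numpy as np, cv2
def save(p,n): cv2.imwrite('pics/'+n,cv2.cvtColor(p['img'],cv2.COLOR_RGB2BGR))
def w(p,u,v,z=None):
    z=p['z_map'][int(v),int(u)] if z is None else z
    c=np.array([(u-p['cx'])/p['fx']*z,(v-p['cy'])/p['fy']*z,z,1])
    return (np.linalg.inv(p['world_to_cam'])@c)[:3]
E
python3 - <<'E'
from h import *
o=get_obs(); print(o)
for n in ['scene','top']:
    p=grab_frame(n); save(p,n+'0.png')
    np.set_printoptions(precision=4,suppress=True)
    print(n,p['fx'],p['world_to_cam'])
    for t in ['puck_center','dome_top','lever_grip','pivot','stage','objective','tip_box','tweezers','weight','driver','bottle','tray']:
        try: print(t,[(np.round(d['xyz'],4),round(d['p'],2)) for d in tip_of(p,t)][:3])
        except Exception as e: print(t,e)
E
```

```text
pics
{'time': 0.0, 'joints': array([-1.40698625e+00,  1.50980230e-01,  1.43797558e+00, -1.17923310e-05,
        1.55383104e+00, -1.34017342e-01]), 'dq': array([-7.40415706e-04,  1.36404842e-03,  1.14119650e-03, -1.12798434e-03,
       -8.85121511e-05,  5.65751900e-04]), 'joint_efforts': array([-1.10960485e-03, -7.13054037e+01, -5.70875680e+01, -3.60894983e-04,
        8.75460886e-03,  2.35823009e-06]), 'tcp_pos': array([ 0.1686592 , -0.54946057,  0.23070636]), 'tcp_rot': array([[-2.06380393e-04,  2.93444036e-01, -9.55976231e-01],
       [ 1.17628643e-03, -9.55975519e-01, -2.93444072e-01],
       [-9.99999287e-01, -1.18506298e-03, -1.47879635e-04]]), 'ft_force': array([ 0.80042455,  0.01626131, -0.16614769]), 'wrist_torque': array([0.01681743, 0.04953782, 0.02999513]), 'width': 0.08539279356689852}
scene 579.8400504277133 [[ 0.5944  0.8039  0.0226 -0.3637]
 [ 0.4388 -0.3006 -0.8468 -0.1526]
 [-0.6739  0.5132 -0.5314  1.6401]
 [ 0.      0.      0.      1.    ]]
puck_center [(array([ 0.6098, -0.3875,  0.0078]), 0.96), (array([ 0.4239, -0.3565,  0.0099]), 0.6)]
dome_top [(array([0.6279, 
[... 973 characters left out ...]
 ]), 0.68), (array([ 0.6128, -0.3857,  0.0113]), 0.59)]
dome_top [(array([0.6287, 0.0051, 0.1371]), 0.68)]
lever_grip [(array([ 0.5159, -0.0949,  0.0814]), 0.82)]
pivot []
stage [(array([0.6265, 0.01  , 0.0006]), 0.73), (array([0.4841, 0.3236, 0.0056]), 0.39)]
objective [(array([0.7302, 0.2816, 0.0033]), 0.53), (array([0.4848, 0.321 , 0.0039]), 0.47)]
tip_box [(array([0.3716, 0.1132, 0.0002]), 0.93), (array([ 0.5182, -0.382 , -0.002 ]), 0.39)]
tweezers [(array([ 0.385 , -0.1099, -0.0013]), 0.63)]
weight [(array([0.76  , 0.0639, 0.002 ]), 0.69)]
driver [(array([0.7302, 0.2822, 0.0049]), 0.86)]
bottle [(array([ 0.7066, -0.2698, -0.0017]), 0.74)]
tray [(array([ 0.6352,  0.4397, -0.0025]), 0.8)]
```

View pics/scene0.png

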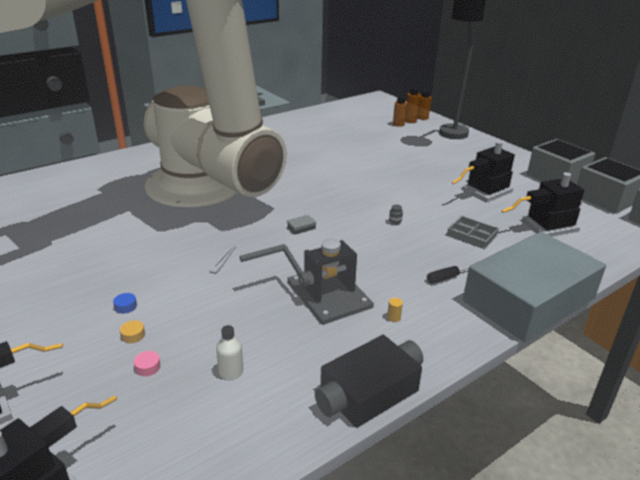

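View pics/top0.png

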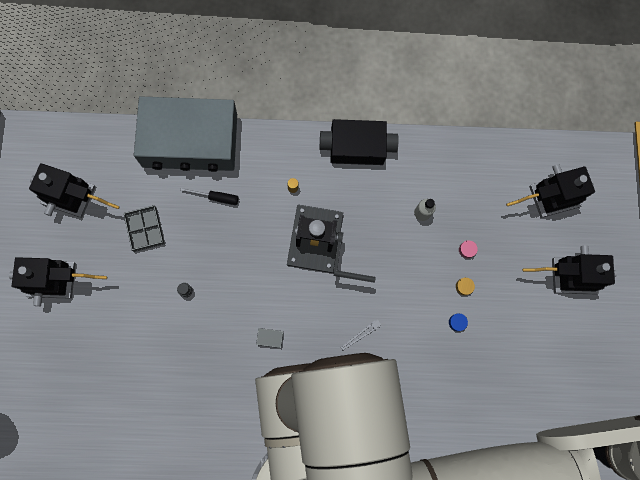

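In `top`, the brass disc is at (466,286), with the blue look-alike at (458,323) and the pink one at (469,249). The slim brass weight is at (293,186). In `scene`, the brass disc is at (132,331). I choose the brass disc and will measure it in a close crop.

```bash
python3 - <<'E'
from h import *
np.set_printoptions(precision=4,suppress=True)
for n,box,dt in [('top',(430,230,500,340),(317,228)),('scene',(90,280,180,390),(331,247))]:
    p=grab_frame(n)
    hsv=cv2.cvtColor(p['img'],cv2.COLOR_RGB2HSV)
    m=((hsv[...,0]>12)&(hsv[...,0]<28)&(hsv[...,1]>120)).astype(np.uint8)
    mm=np.zeros_like(m);x0,y0,x1,y1=box;mm[y0:y1,x0:x1]=m[y0:y1,x0:x1]
    ys,xs=np.nonzero(mm);P=np.array([w(p,u,v) for u,v in zip(xs,ys)])
    print(n,len(xs),xs.mean(),ys.mean(),'z range',np.percentile(P[:,2],[5,50,95]))
    T=P[P[:,2]>0.0175]; T=T[np.abs(T[:,2]-np.median(T[:,2]))<.004]
    print('top face centre',T.mean(0),(T.max(0)+T.min(0))/2,T.max(0)-T.min(0))
    c=p['img'][y0:y1,x0:x1];c=cv2.resize(c,None,fx=4,fy=4)
    a=p['img'][180:300,260:400] if n=='top' else p['img'][220:330,220:390]
    cv2.imwrite(f'pics/{n}_c.png',c[...,::-1]);cv2.imwrite(f'pics/{n}_s.png',cv2.resize(a,None,fx=4,fy=4)[...,::-1])
    # dome
    H,W=p['z_map'].shape;V,U=np.mgrid[0:H,0:W];z=p['z_map']
    C=np.stack([(U-p['cx'])/p['fx']*z,(V-p['cy'])/p['fy']*z,z,np.ones_like(z)],-1)
    Wd=(C@np.linalg.inv(p['world_to_cam']).T)[...,:3]
    near=(np.hypot(Wd[...,0]-.627,Wd[...,1]-.004)<.05)&(z>0)
    D=Wd[near&(Wd[...,2]>.124)];print('dome',len(D),D.mean(0),(D.max(0)+D.min(0))/2,D.max(0)-D.min(0),D.max(0))
    B=near&(np.abs(Wd[...,2]-.108)<.006);print('bridge',Wd[B].mean(0))
    # handle bar
    R=(np.hypot(Wd[...,0]-.52,Wd[...,1]+.1)<.08)&(Wd[...,2]>.07)&(Wd[...,2]<.1)&(Wd[...,0]<.56)&(z>0)
    Q=Wd[R];print('bar',len(Q));
    l=cv2.fitLine(Q.astype(np.float32),cv2.DIST_HUBER,0,.01,.01).ravel();print(l, np.degrees(np.arctan2(l[1],l[0])),Q.min(0),Q.max(0))
    # base plate
    R=(np.hypot(Wd[...,0]-.627,Wd[...,1]-.004)<.12)&(np.abs(Wd[...,2]-.014)<.004)&(z>0)
    r=cv2.minAreaRect((Wd[R][:,:2]*1000).astype(np.float32));print('plate',R.sum(),r)
E
```

```text
top 256 464.86328125 286.08203125 z range [0.01   0.0189 0.0248]
top face centre [ 0.5141 -0.3729  0.0205] [ 0.5127 -0.3744  0.021 ] [0.0413 0.0428 0.0068]
dome 197 [0.6241 0.006  0.13  ] [0.6246 0.0059 0.1317] [0.0364 0.0357 0.0153] [0.6428 0.0238 0.1393]
bridge [0.623  0.0051 0.1073]
bar 282
[ 0.1692  0.9856 -0.0051  0.5208 -0.0823  0.087 ] 80.259964 [ 0.5058 -0.1386  0.0746] [ 0.5597 -0.0376  0.0973]
plate 1415 ((623.768310546875, 5.2935333251953125), (195.5950927734375, 187.7569580078125), 29.875314712524414)
scene 337 131.81899109792286 329.97626112759644 z range [0.0079 0.019  0.0212]
top face centre [ 0.5171 -0.3768  0.0196] [ 0.5162 -0.3773  0.0203] [0.0431 0.0404 0.0055]
dome 180 [0.6299 0.0012 0.1292] [0.6265 0.0042 0.1286] [0.0394 0.0413 0.0087] [0.6462 0.0248 0.1329]
bridge [ 0.6329 -0.0016  0.107 ]
bar 379
[ 0.2132  0.9766 -0.0285  0.5217 -0.1057  0.0863] 77.685196 [ 0.5061 -0.1421  0.0715] [ 0.5592 -0.0404  0.0922]
plate 1810 ((627.0667114257812, 3.0859909057617188), (120.90731048583984, 164.4378204345703), 82.56849670410156)
```

```bash
python3 -c "
import cv2,numpy as np
a=cv2.imread('pics/top_s.png');b=cv2.imread('pics/top_c.png')
c=np.zeros((480,840,3),np.uint8);c[:,:560]=a;c[:440,560:840]=b[:440];cv2.imwrite('pics/comb.png',cv2.resize(c,(800,457)))"
```

```text
(no output)
```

View pics/comb.png

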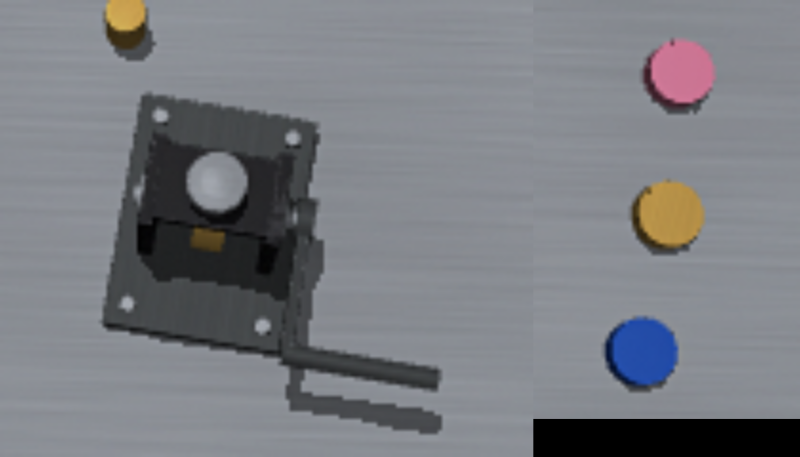

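View pics/scene_s.png

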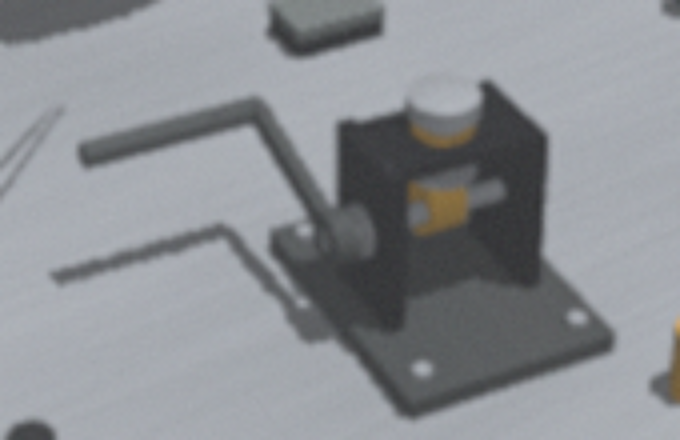

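The top crop shows the brass disc (mid right, 22 mm radius, top at z = 20 mm) between the pink and blue ones. The stage is yawed about -7.6°, from the plate and bar slopes. The puck is at about (0.516, -0.377) and the dome at about (0.627, 0.004).

```bash
cat >> h.py <<'E'
def go(t,N=None):
    o=get_obs();d=o['tcp_rot'].T@(np.array(t)-o['tcp_pos']);print('t',o['time'],'tcp',o['tcp_pos'].round(4),'w',o['width'].round(4),'F',o['ft_force'].round(2));print('tool d mm',(d*1000).round(1),'units',(d/.03).round(3))
E
python3 -c "
from h import *
go([.516,-.377,.10])"
```

```text
Traceback (most recent call last):
  File "h.py", line 9, in go
    o=get_obs();d=o['tcp_rot'].T@(np.array(t)-o['tcp_pos']);print('t',o['time'],'tcp',o['tcp_pos'].round(4),'w',o['width'].round(4),'F',o['ft_force'].round(2));print('tool d mm',(d*1000).round(1),'units',(d/.03).round(3))
                                                                                                                ^^^^^^^^^^^^^^^^
AttributeError: 'float' object has no attribute 'round'
```

```bash
sed -i "s/o\['width'\].round(4)/round(float(o['width']),4)/" h.py
python3 -c "
from h import *
go([.516,-.377,.10])"
```

```text
t 1.4 tcp [ 0.1687 -0.5497  0.2312] w 0.0854 F [ 0.21 -0.15  0.11]
tool d mm [ 131.2  -63.2 -382.7] units [  4.375  -2.105 -12.757]
```

servo_tool(translation=[[0.36,-0.17,-1],[0.36,-0.17,-1],[0.36,-0.17,-1],[0.36,-0.17,-1],[0.36,-0.17,-1],[0.36,-0.17,-1],[0.36,-0.17,-1],[0.36,-0.17,-1],[0.36,-0.17,-1],[0.36,-0.17,-1],[0.36,-0.2,-1],[0.36,-0.2,-1]], delta_rot=[[0,0,0],[0,0,0],[0,0,0],[0,0,0],[0,0,0],[0,0,0],[0,0,0],[0,0,0],[0,0,0],[0,0,0],[0,0,0],[0,0,0]], claw=[0,0,0,0,0,0,0,0,0,0,0,0], newtons=30)

```text
time: 2.9
tcp_pos: [0.4953, -0.3833, 0.1013]
tcp_rot: [[0.0, 0.293, -0.956], [0.0, -0.956, -0.293], [-1.0, 0.0, -0.0]]
ft_force: [0.2, -0.5, 0.7]
width: 0.0854
```

servo_tool(translation=[[0,-0.03,-0.4],[0,0,-0.36],[0,0,0]], delta_rot=[[0,0,0],[0,0,0],[0,0,0]], claw=[0,0,0])

```text
time: 3.28
tcp_pos: [0.5161, -0.3766, 0.1021]
tcp_rot: [[0.0, 0.294, -0.956], [-0.0, -0.956, -0.294], [-1.0, 0.001, -0.0]]
ft_force: [-0.7, 0.1, 0.2]
width: 0.0854
```

```bash
python3 -c "
from h import *
go([.516,-.377,.0])
p=grab_frame('wrist');save(p,'w1.png');print(p['fx'],p['cx'],p['cy'],p['world_to_cam'])
print(tip_of(p,'puck_center'))
print(get_obs()['time'],get_obs()['tcp_rot'])
"
```

```text
t 3.275 tcp [ 0.5161 -0.3766  0.1021] w 0.0854 F [-0.65  0.07  0.19]
tool d mm [102.1   0.3   0.3] units [3.404 0.01  0.009]
371.64829954431775 316.6795958504027 245.6296313890978 [[ 2.94956156e-01 -9.55510674e-01  4.66586869e-04 -5.11959960e-01]
 [-9.12900475e-01 -2.81658569e-01  2.95433872e-01  3.64113007e-01]
 [-2.82158800e-01 -8.75659867e-02 -9.55363077e-01  3.68090319e-01]
 [ 0.00000000e+00  0.00000000e+00  0.00000000e+00  1.00000000e+00]]
[{'xyz': [0.5126, -0.374, 0.014], 'p': 0.81}, {'xyz': [0.4246, -0.3595, 0.0137], 'p': 0.8}]
3.375 [[ 1.19570137e-04  2.92958991e-01 -9.56125000e-01]
 [-2.60033246e-04 -9.56124965e-01 -2.92959013e-01]
 [-9.99999959e-01  2.83653437e-04 -3.81449160e-05]]
```

View pics/w1.png

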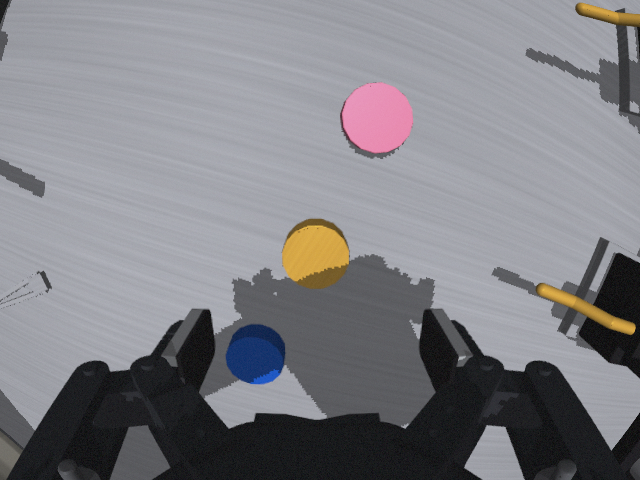

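The wrist view shows the brass puck at (316,254), centred laterally between the fingers (about column 317). Blue is at (256,353) and pink at (377,117). I'll refine with the fisheye model.

```bash
cat >> h.py <<'E'
def fray(p,u,v):
    a=np.array([u-p['cx'],v-p['cy']]);r=np.hypot(*a);th=r/p['fx']
    d=np.r_[a/max(r,1e-9)*np.sin(th),np.cos(th)]
    M=np.linalg.inv(p['world_to_cam']);return M[:3,3],M[:3,:3]@d
def fplane(p,u,v,z):
    c,d=fray(p,u,v);return c+d*(z-c[2])/d[2]
def brass_edge(p,box,z):
    hsv=cv2.cvtColor(p['img'],cv2.COLOR_RGB2HSV)
    m=((hsv[...,0]>12)&(hsv[...,0]<28)&(hsv[...,1]>110)).astype(np.uint8)
    mm=np.zeros_like(m);x0,y0,x1,y1=box;mm[y0:y1,x0:x1]=m[y0:y1,x0:x1]
    c=max(cv2.findContours(mm,cv2.RETR_EXTERNAL,cv2.CHAIN_APPROX_NONE)[0],key=cv2.contourArea)[:,0]
    return np.array([fplane(p,u,v,z)[:2] for u,v in c]),c
E
python3 - <<'E'
from h import *
np.set_printoptions(precision=4,suppress=True)
p=grab_frame('wrist')
P,c=brass_edge(p,(260,200,370,310),.02)
print(c.min(0),c.max(0),cv2.minEnclosingCircle((P*1000).astype(np.float32)))
# near side edges: those with lit top; fit circle of r=22
from scipy.optimize import least_squares
# drop far side wall: use points toward camera (image bottom)
cy=c[:,1].mean()
for sel in [c[:,1]>cy-100, c[:,1]>240, c[:,1]>225]:
    Q=P[sel];s=least_squares(lambda q:np.hypot(Q[:,0]-q[0],Q[:,1]-q[1])-q[2],[.516,-.377,.022],loss='huber',f_scale=.0005);print(s.x)
E
```

```text
[282 218] [348 287] ((514.9727172851562, -375.36932373046875), 23.489347457885742)
[ 0.5147 -0.3759  0.0221]
[ 0.5133 -0.3764  0.0212]
[ 0.5137 -0.3762  0.0215]
```

servo_tool(translation=[[0.9,-0.01,0.02],[0.9,0,0.02],[0.8,0,0],[0.5,0,0],[0.23,0,0],[0,0,0]], delta_rot=[[0,0,0],[0,0,0],[0,0,0],[0,0,0],[0,0,0],[0,0,0]], claw=[0,0,0,0,0,60])

```text
time: 4.18
tcp_pos: [0.5147, -0.3765, 0.002]
tcp_rot: [[0.0, 0.293, -0.956], [-0.0, -0.956, -0.293], [-1.0, 0.0, -0.0]]
ft_force: [0.1, -0.0, 1.0]
width: 0.0696
```

```bash
python3 -c "
from h import *
go([.515,-.376,.002])
p=grab_frame('wrist');save(p,'w2.png')
"
```

```text
t 4.175 tcp [ 0.5147 -0.3765  0.002 ] w 0.0696 F [ 0.13 -0.02  1.05]
tool d mm [ 0.  -0.4 -0.5] units [ 0.001 -0.012 -0.016]
```

View pics/w2.png

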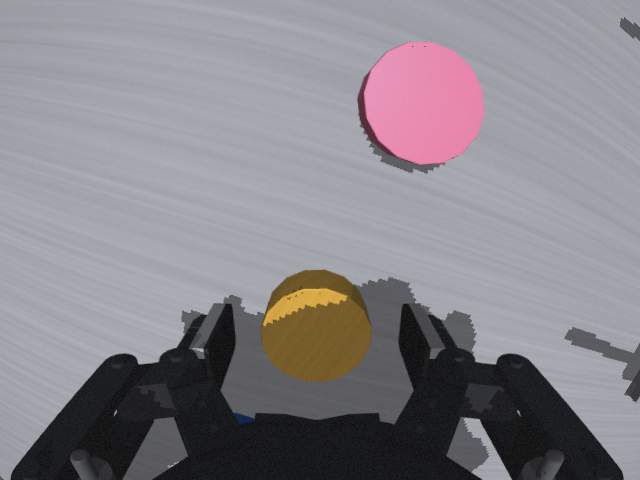

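The puck at (316,334) sits midway between the pads at (220,340) and (415,340), so I'll close.

servo_tool(translation=[[0,0,0],[0,0,0],[0,0,0],[0,0,0],[0,0,0]], delta_rot=[[0,0,0],[0,0,0],[0,0,0],[0,0,0],[0,0,0]], claw=[255,255,255,255,255], newtons=30)

```text
time: 4.85
tcp_pos: [0.515, -0.3766, 0.0028]
tcp_rot: [[0.001, 0.294, -0.956], [-0.001, -0.956, -0.294], [-1.0, 0.001, -0.001]]
ft_force: [-1.2, 0.4, 5.9]
width: 0.0428
```

servo_tool(translation=[[-0.2,0,0],[-0.8,0,0],[-1,0,0],[-1,0,0],[-1,0,0],[-1,0,0],[-0.8,0,0],[0,0,0]], delta_rot=[[0,0,0],[0,0,0],[0,0,0],[0,0,0],[0,0,0],[0,0,0],[0,0,0],[0,0,0]], claw=[255,255,255,255,255,255,255,255])

```text
time: 5.85
tcp_pos: [0.5151, -0.3767, 0.1776]
tcp_rot: [[0.002, 0.294, -0.956], [-0.002, -0.956, -0.294], [-1.0, 0.003, -0.002]]
ft_force: [-0.4, -0.3, -3.4]
width: 0.0427
```

```bash
python3 -c "
from h import *
go([.627,.004,.18])
p=grab_frame('wrist');save(p,'w3.png')
p=grab_frame('scene');save(p,'s3.png')
"
```

```text
t 5.85 tcp [ 0.5151 -0.3767  0.1776] w 0.0427 F [-0.35 -0.27 -3.36]
tool d mm [  -2.9 -331.1 -218.7] units [ -0.095 -11.035  -7.289]
```

View pics/w3.png

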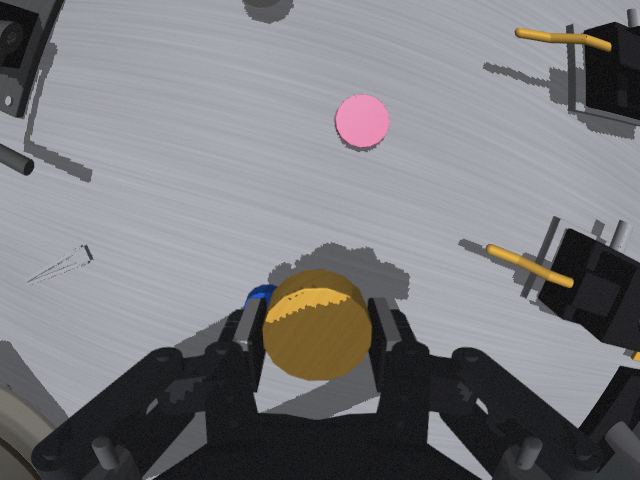

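View pics/s3.png

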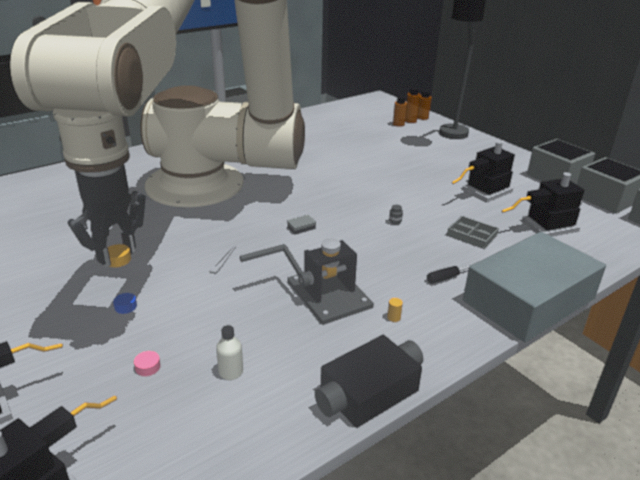

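The puck is held: weight is about 3.4 N, and the puck's underside is about 2.5 mm below the TCP. Now I carry it over the dome.

servo_tool(translation=[[0,-0.4,-0.26],[0,-0.8,-0.53],[0,-1,-0.66],[0,-1,-0.66],[0,-1,-0.66],[0,-1,-0.66],[0,-1,-0.66],[0,-1,-0.66],[0,-1,-0.66],[0,-1,-0.66],[0,-0.9,-0.59],[0,-0.5,-0.33]], delta_rot=[[0,0,0],[0,0,0],[0,0,0],[0,0,0],[0,0,0],[0,0,0],[0,0,0],[0,0,0],[0,0,0],[0,0,0],[0,0,0],[0,0,0]], claw=[255,255,255,255,255,255,255,255,255,255,255,255])

```text
time: 7.45
tcp_pos: [0.6216, -0.0086, 0.175]
tcp_rot: [[-0.001, 0.295, -0.956], [0.001, -0.956, -0.295], [-1.0, -0.001, 0.001]]
ft_force: [-0.1, -0.5, -3.5]
width: 0.0431
```

servo_tool(translation=[[0,-0.3,-0.2],[0,-0.13,-0.08],[0,0,0]], delta_rot=[[0,0,0],[0,0,0],[0,0,0]], claw=[255,255,255])

```text
time: 7.82
tcp_pos: [0.626, 0.0036, 0.1757]
tcp_rot: [[-0.0, 0.293, -0.956], [-0.0, -0.956, -0.293], [-1.0, 0.0, 0.0]]
ft_force: [-0.6, -0.5, -2.6]
width: 0.0426
```

```bash
python3 -c "
from h import *
go([.627,.004,.1345])
for n in ['wrist','scene','top']:
    p=grab_frame(n);save(p,n+'4.png')
i=cv2.imread('pics/scene4.png')[150:350,230:430];j=cv2.imread('pics/top4.png')[140:340,220:420]
cv2.imwrite('pics/c4.png',cv2.resize(np.hstack([i,j]),(800,400),interpolation=cv2.INTER_CUBIC))
"
```

```text
t 7.825 tcp [0.626  0.0036 0.1757] w 0.0426 F [-0.58 -0.51 -2.57]
tool d mm [41.2 -0.1 -1.1] units [ 1.374 -0.003 -0.036]
```

View pics/wrist4.png

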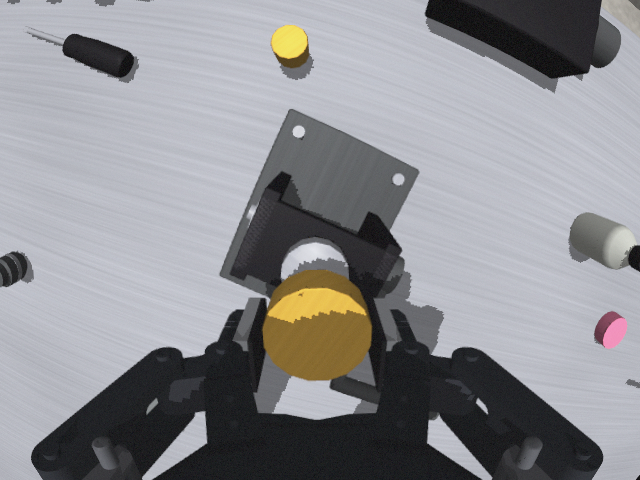

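View pics/c4.png

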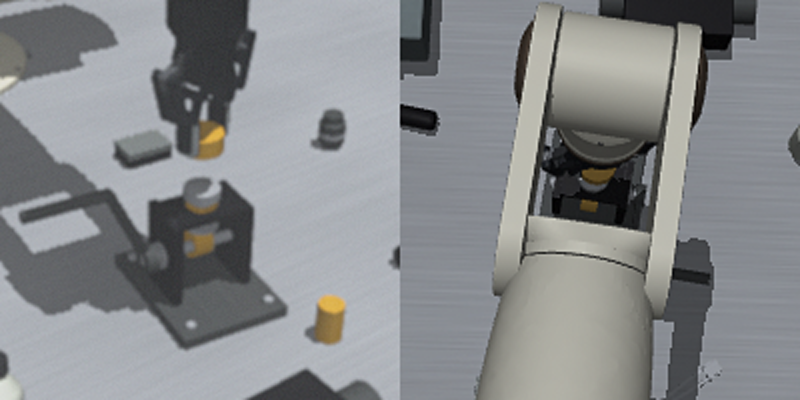

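Wrist view: the dome head spans columns 282–350 (centre 316) and the held puck is centred at (317,326), so they line up laterally. I'll check along tool z with the rims.

```bash
python3 - <<'E'
from h import *
from scipy.optimize import least_squares
np.set_printoptions(precision=4,suppress=True)
p=grab_frame('wrist');o=get_obs();f=-o['tcp_rot'][:,2];f[2]=0
e=fplane(p,316,238.5,.1286);print('dome far rim',e,'centre',e[:2]-.019*f[:2])
# lateral left/right rim
hs=cv2.cvtColor(p['img'],cv2.COLOR_RGB2HSV)
for r in (245,250,255,260): print(r,p['img'][r,276:360:3].mean(-1).astype(int))
P,c=brass_edge(p,(250,255,385,390),o['tcp_pos'][2]+.0175)
print(c.min(0),c.max(0))
for sel in [c[:,1]>325,c[:,1]>310]:
    Q=P[sel];s=least_squares(lambda q:np.hypot(Q[:,0]-q[0],Q[:,1]-q[1])-q[2],[.626,.0036,.022],loss='huber',f_scale=.0005);print('puck',s.x)
print(o['tcp_pos'])
p=grab_frame('scene')
H,W=p['z_map'].shape;V,U=np.mgrid[0:H,0:W];z=p['z_map']
C=np.stack([(U-p['cx'])/p['fx']*z,(V-p['cy'])/p['fy']*z,z,np.ones_like(z)],-1)
Wd=(C@np.linalg.inv(p['world_to_cam']).T)[...,:3]
near=(np.hypot(Wd[...,0]-.627,Wd[...,1]-.004)<.04)&(z>0)
D=Wd[near&(Wd[...,2]>.114)&(Wd[...,2]<.1345)]
# sphere fit on dome cap: center axis, R=.055
cap=Wd[near&(Wd[...,2]>.1275)&(Wd[...,2]<.1345)]
s=least_squares(lambda q:np.linalg.norm(cap-q,axis=1)-.055,[.627,.004,.077],loss='huber',f_scale=.001);print('dome sphere',s.x,len(cap))
side=Wd[near&(Wd[...,2]>.119)&(Wd[...,2]<.1275)]
s=least_squares(lambda q:np.hypot(side[:,0]-q[0],side[:,1]-q[1])-.019,[.627,.004],loss='huber',f_scale=.001);print('dome cyl',s.x,len(side))
hsv=cv2.cvtColor(p['img'],cv2.COLOR_RGB2HSV)
b=(hsv[...,0]>12)&(hsv[...,0]<28)&(hsv[...,1]>110)&near&(Wd[...,2]>.168)&(Wd[...,2]<.19)
Q=Wd[b];s=least_squares(lambda q:np.hypot(Q[:,0]-q[0],Q[:,1]-q[1])-.022,[.627,.004],loss='huber',f_scale=.001);print('puck cyl',s.x,len(Q))
E
```

```text
dome far rim [0.6448 0.0097 0.1286] centre [0.6267 0.0041]
245 [ 49  46  46  47  50  69  97 100 197 212 220 221 220 222 218 216 214 204
 112  91  67  48  44  45  46  46  46  44]
250 [ 42  46  46  44  86 144 206 208 215 220 222 224 227 228 221 217 209 204
 204 201 147  85  45  48  46  42  44  49]
255 [ 44  47  47  85 194 202 210 214 216 218 219 221 223 223 221 220 212 206
 203 197 192 192 101  27  45  44  45  41]
260 [ 43  47  71 196 197 198 200 208 214 216 218 216 112 112 112 114 110 148
 113 111 113 185 192  92  41  43  44  43]
[262 270] [372 379]
puck [0.6251 0.0032 0.0213]
puck [0.6252 0.0032 0.0214]
[0.626  0.0034 0.1759]
dome sphere [0.6274 0.0024 0.0766] 145
dome cyl [0.626  0.0045] 77
puck cyl [0.6253 0.0027] 70
```

The fit puts the dome at (0.6267, 0.0038) and the held puck at (0.6252, 0.003), so I shift about 1.6 mm along -tool z and lower.

servo_tool(translation=[[0.3,0,-0.06],[0.4,0,0],[0.3,0,0],[0.2,0,0],[0.1,0,0],[0,0,0]], delta_rot=[[0,0,0],[0,0,0],[0,0,0],[0,0,0],[0,0,0],[0,0,0]], claw=[255,255,255,255,255,255])

```text
time: 8.82
tcp_pos: [0.6278, 0.0045, 0.1368]
tcp_rot: [[-0.0, 0.293, -0.956], [0.0, -0.956, -0.293], [-1.0, -0.0, 0.0]]
ft_force: [0.3, 0.4, -1.6]
width: 0.0427
```

servo_tool(translation=[[0.02,0,0],[0.02,0,0],[0,0,0]], delta_rot=[[0,0,0],[0,0,0],[0,0,0]], claw=[255,255,255])

```text
time: 9.2
tcp_pos: [0.6278, 0.0045, 0.1357]
tcp_rot: [[0.0, 0.293, -0.956], [0.0, -0.956, -0.293], [-1.0, -0.0, -0.0]]
ft_force: [0.1, -0.1, -2.7]
width: 0.0427
```

servo_tool(translation=[[0.02,0,0],[0,0,0],[0,0,0]], delta_rot=[[0,0,0],[0,0,0],[0,0,0]], claw=[255,255,255])

```text
time: 9.57
tcp_pos: [0.6278, 0.0045, 0.135]
tcp_rot: [[0.0, 0.293, -0.956], [0.0, -0.956, -0.293], [-1.0, -0.0, -0.0]]
ft_force: [-0.3, -0.4, -2.4]
width: 0.0424
```

servo_tool(translation=[[0.02,0,0],[0,0,0],[0,0,0]], delta_rot=[[0,0,0],[0,0,0],[0,0,0]], claw=[255,255,255])

```text
time: 9.95
tcp_pos: [0.6278, 0.0045, 0.1345]
tcp_rot: [[0.0, 0.293, -0.956], [0.0, -0.956, -0.293], [-1.0, 0.0, -0.0]]
ft_force: [-0.8, -0.3, -1.0]
width: 0.0428
```

servo_tool(translation=[[0.02,0,0],[0,0,0],[0,0,0]], delta_rot=[[0,0,0],[0,0,0],[0,0,0]], claw=[255,255,255])

```text
time: 10.32
tcp_pos: [0.628, 0.0046, 0.1343]
tcp_rot: [[0.001, 0.293, -0.956], [0.0, -0.956, -0.293], [-1.0, 0.0, -0.001]]
ft_force: [-1.2, 0.1, 5.3]
width: 0.0428
```

Contact is felt at TCP z = 0.1343. I'll ease off 0.3 mm and open.

servo_tool(translation=[[-0.01,0,0],[0,0,0],[0,0,0],[0,0,0],[0,0,0],[0,0,0],[0,0,0]], delta_rot=[[0,0,0],[0,0,0],[0,0,0],[0,0,0],[0,0,0],[0,0,0],[0,0,0]], claw=[255,255,60,60,60,60,60])

```text
time: 11.2
tcp_pos: [0.6278, 0.0046, 0.1341]
tcp_rot: [[-0.0, 0.293, -0.956], [0.0, -0.956, -0.293], [-1.0, -0.0, -0.0]]
ft_force: [-0.1, 0.3, 1.1]
width: 0.0651
```

```bash
python3 -c "
from h import *
go([.627,.004,.1345])
for n in ['wrist','scene']:
    p=grab_frame(n);save(p,n+'5.png')
i=cv2.imread('pics/scene5.png')[150:350,230:430];j=cv2.imread('pics/wrist5.png')[180:440,190:450]
cv2.imwrite('pics/c5.png',np.hstack([cv2.resize(i,(400,400)),cv2.resize(j,(400,400))]))
"
```

```text
t 11.2 tcp [0.6278 0.0046 0.1341] w 0.0651 F [-0.14  0.26  1.11]
tool d mm [-0.4  0.3  0.9] units [-0.014  0.01   0.031]
```

View pics/c5.png

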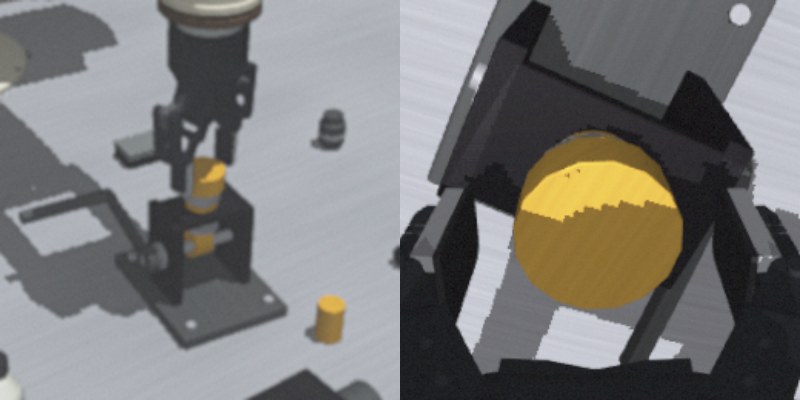

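The puck rests flat on the dome with both pads clear. I'll rise straight up.

servo_tool(translation=[[-0.2,0,0],[-0.5,0,0],[-0.9,0,0],[-0.9,0,0],[0,0,0]], delta_rot=[[0,0,0],[0,0,0],[0,0,0],[0,0,0],[0,0,0]], claw=[60,60,60,60,60])

```text
time: 11.92
tcp_pos: [0.6287, 0.0044, 0.2126]
tcp_rot: [[0.005, 0.293, -0.956], [-0.0, -0.956, -0.293], [-1.0, 0.002, -0.004]]
ft_force: [-0.2, -0.7, -0.7]
width: 0.0654
```

```bash
python3 - <<'E'
from h import *
from scipy.optimize import least_squares
np.set_printoptions(precision=4,suppress=True)
o=get_obs()
p=grab_frame('wrist');save(p,'w6.png')
P,c=brass_edge(p,(240,150,400,400),.152)
print(c.min(0),c.max(0))
for k in (.5,.35):
    sel=c[:,1]>c[:,1].max()-k*np.ptp(c[:,1])
    Q=P[sel];s=least_squares(lambda q:np.hypot(Q[:,0]-q[0],Q[:,1]-q[1])-q[2],[.626,.0036,.022],loss='huber',f_scale=.0005);print('puck',s.x)
p=grab_frame('scene')
H,W=p['z_map'].shape;V,U=np.mgrid[0:H,0:W];z=p['z_map']
C=np.stack([(U-p['cx'])/p['fx']*z,(V-p['cy'])/p['fy']*z,z,np.ones_like(z)],-1)
Wd=(C@np.linalg.inv(p['world_to_cam']).T)[...,:3]
near=(np.hypot(Wd[...,0]-.627,Wd[...,1]-.004)<.035)&(z>0)
hsv=cv2.cvtColor(p['img'],cv2.COLOR_RGB2HSV)
b=(hsv[...,0]>12)&(hsv[...,0]<28)&(hsv[...,1]>110)&near&(Wd[...,2]>.13)
T=Wd[b];print('all z',np.percentile(T[:,2],[2,50,98]))
Q=T[T[:,2]<.149]
s=least_squares(lambda q:np.hypot(Q[:,0]-q[0],Q[:,1]-q[1])-.022,[.627,.004],loss='huber',f_scale=.001);print('puck cyl',s.x,len(Q))
F=T[T[:,2]>.1495];A=np.c_[F[:,:2]-F[:,:2].mean(0),np.ones(len(F))];print('top plane',np.linalg.lstsq(A,F[:,2],rcond=None)[0],F.mean(0),len(F))
# lever grip target
for yaw in (-7.6,):
    y=np.radians(yaw);ex=np.array([np.cos(y),np.sin(y)]);ey=np.array([-np.sin(y),np.cos(y)])
    c0=np.array([.6267,.0038])
    for out in (.115,.12): print('pivot',out,c0-out*ey,'grip',c0-out*ey-.092*ex)
    print('ex',ex)
go([0.52,-.101,.16])
E
```

```text
[280 225] [354 301]
puck [0.6275 0.0038 0.0216]
puck [0.6275 0.0039 0.0216]
all z [0.1341 0.1498 0.1534]
puck cyl [0.6276 0.004 ] 137
top plane [-0.0337  0.0113  0.1513] [0.6306 0.0033 0.1513] 182
pivot 0.115 [ 0.6115 -0.1102] grip [ 0.5203 -0.098 ]
pivot 0.12 [ 0.6108 -0.1151] grip [ 0.5196 -0.103 ]
ex [ 0.9912 -0.1323]
t 12.025 tcp [0.6278 0.0045 0.2096] w 0.0653 F [-0.86 -0.32 -1.03]
tool d mm [ 49.6  69.2 134.1] units [1.652 2.307 4.469]
```

View pics/w6.png

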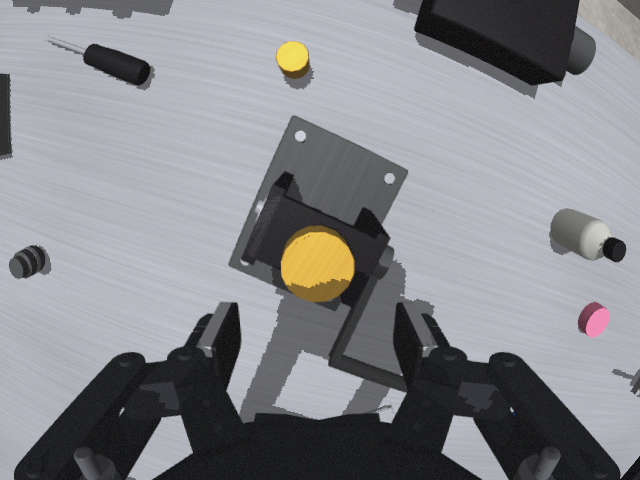

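The puck is at (0.6275, 0.004), within about 1 mm of the dome, and nearly level. Next I turn the tool -65.4° about tool x so the jaws line up with the stage's x.

servo_tool(translation=[[0,0.3,0],[0,0,0],[0,0,0],[0,0,0],[0,0,0],[0,0,0],[0,0,0],[0,0,0]], delta_rot=[[-0.078,0,0],[-0.078,0,0],[-0.078,0,0],[-0.078,0,0],[-0.078,0,0],[-0.078,0,0],[-0.077,0,0],[0,0,0]], claw=[60,60,60,60,60,60,60,60])

```text
time: 13.02
tcp_pos: [0.6302, -0.004, 0.2085]
tcp_rot: [[-0.001, 0.991, -0.132], [0.0, -0.132, -0.991], [-1.0, -0.001, -0.0]]
ft_force: [-0.3, -0.6, -0.6]
width: 0.0654
```

```bash
python3 -c "
from h import *
np.set_printoptions(precision=4,suppress=True)
go([.5196,-.103,.15]);o=get_obs();print(o['joints'],o['tcp_rot'])"
```

```text
t 13.025 tcp [ 0.6302 -0.004   0.2085] w 0.0654 F [-0.29 -0.63 -0.59]
tool d mm [ 58.6 -96.5 112.7] units [ 1.953 -3.216  3.757]
[-0.1286  0.2743  1.3344  0.0001  1.5341  0.0037] [[-0.0011  0.9913 -0.1319]
 [ 0.0003 -0.1319 -0.9913]
 [-1.     -0.0011 -0.0001]]
```

servo_tool(translation=[[0,0,0.5],[0,-0.2,1],[0,-0.8,1],[0,-0.9,0.8],[0.5,-0.8,0.46],[0.8,-0.52,0],[0.65,0,0],[0,0,0]], delta_rot=[[0,0,0],[0,0,0],[0,0,0],[0,0,0],[0,0,0],[0,0,0],[0,0,0],[0,0,0]], claw=[60,60,60,60,60,60,60,60])

```text
time: 14.02
tcp_pos: [0.519, -0.1037, 0.1496]
tcp_rot: [[-0.002, 0.991, -0.134], [0.001, -0.134, -0.991], [-1.0, -0.002, -0.0]]
ft_force: [0.3, -1.0, 0.6]
width: 0.0653
```

```bash
python3 -c "
from h import *
np.set_printoptions(precision=4,suppress=True)
go([.5196,-.103,.065])
p=grab_frame('wrist');save(p,'w7.png')
q=grab_frame('scene');save(q,'s7.png')
print(tip_of(q,'lever_grip'),tip_of(p,'lever_grip'))
i=cv2.imread('pics/s7.png')[140:340,210:410]
cv2.imwrite('pics/c7.png',np.hstack([cv2.resize(i,(400,400)),cv2.resize(cv2.imread('pics/w7.png'),(400,300),interpolation=cv2.INTER_AREA).repeat(1,0) if 0 else cv2.copyMakeBorder(cv2.resize(cv2.imread('pics/w7.png'),(400,300)),0,100,0,0,cv2.BORDER_CONSTANT)]))
"
```

```text
t 14.025 tcp [ 0.519  -0.1037  0.1496] w 0.0653 F [ 0.34 -1.05  0.62]
tool d mm [84.6  0.7 -0.8] units [ 2.821  0.024 -0.026]
[{'xyz': [0.5203, -0.0957, 0.0823], 'p': 0.57}, {'xyz': [0.3736, 0.114, 0.0007], 'p': 0.46}, {'xyz': [0.6269, 0.0002, 0.1375], 'p': 0.4}] [{'xyz': [0.5187, -0.0948, 0.085], 'p': 0.83}]
```

View pics/c7.png

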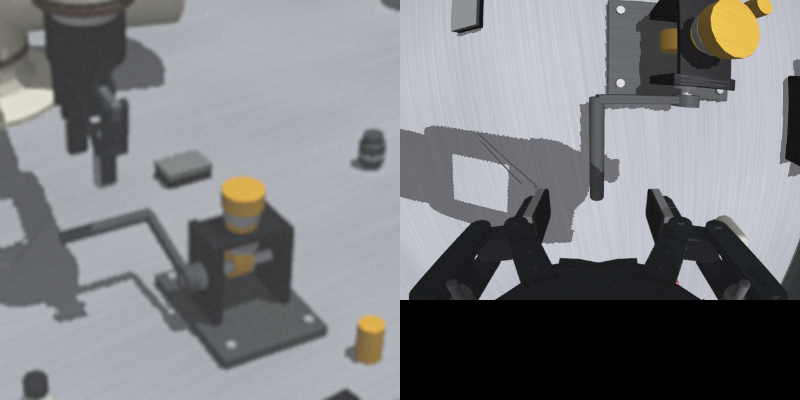

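View pics/w7.png

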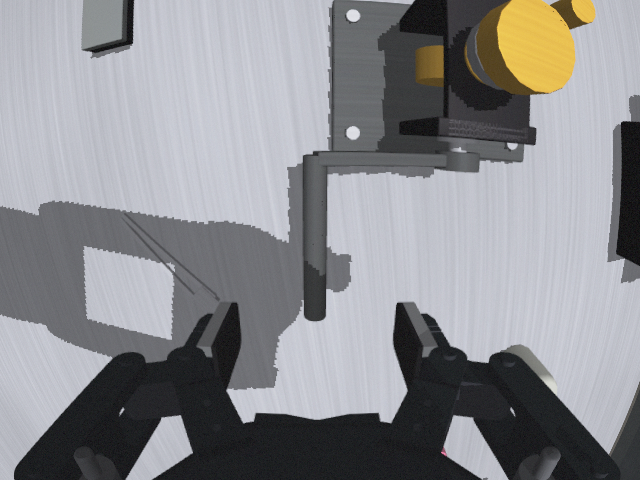

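Wrist view: the bar runs vertically at columns 303–326 (end at row 320), midway between the pads, so yaw and alignment are good. The puck is still on the dome. I'll descend and close.

servo_tool(translation=[[0.6,0,0],[0.8,0,0],[0.7,0,0],[0.5,0,0],[0.22,0,0],[0,0,0]], delta_rot=[[0,0,0],[0,0,0],[0,0,0],[0,0,0],[0,0,0],[0,0,0]], claw=[60,60,60,60,60,60])

```text
time: 14.98
tcp_pos: [0.5199, -0.1032, 0.0659]
tcp_rot: [[-0.0, 0.991, -0.131], [0.0, -0.131, -0.991], [-1.0, -0.0, -0.0]]
ft_force: [-0.1, -0.0, 0.4]
width: 0.0653
```

servo_tool(translation=[[0,0,0],[0,0,0],[0,0,0],[0,0,0],[0,0,0],[0,0,0],[0,0,0]], delta_rot=[[0,0,0],[0,0,0],[0,0,0],[0,0,0],[0,0,0],[0,0,0],[0,0,0]], claw=[150,170,185,200,255,255,255], newtons=25)

```text
time: 15.85
tcp_pos: [0.5178, -0.103, 0.0658]
tcp_rot: [[-0.005, 0.991, -0.131], [0.001, -0.131, -0.991], [-1.0, -0.005, -0.0]]
ft_force: [-21.6, 1.1, 14.3]
width: 0.0131
```

```bash
python3 -c "
from h import *
go([.5196,-.103,.065])
p=grab_frame('wrist');save(p,'w8.png')
"
```

```text
t 15.85 tcp [ 0.5178 -0.103   0.0658] w 0.0131 F [-21.56   1.06  14.34]
tool d mm [ 0.8  1.8 -0.2] units [ 0.028  0.061 -0.007]
```

View pics/w8.png

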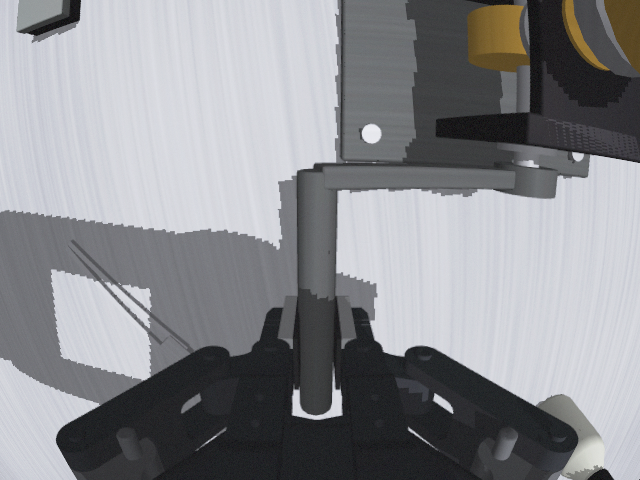

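Gripped (opening 13 mm), but pressing with -21 N in x, so the bar sits about 2 mm further to -x. I'll relieve that.

servo_tool(translation=[[-0.03,-0.06,0],[0,0,0],[0,0,0]], delta_rot=[[0,0,0],[0,0,0],[0,0,0]], claw=[255,255,255])

```text
time: 16.27
tcp_pos: [0.5177, -0.1029, 0.0665]
tcp_rot: [[-0.001, 0.991, -0.131], [0.0, -0.131, -0.991], [-1.0, -0.001, -0.0]]
ft_force: [-4.0, -0.3, -4.8]
width: 0.0127
```

```bash
python3 -c "
import numpy as np
s=np.r_[.5,np.ones(34),.5];s=s/s.sum();f=.25+np.r_[0,np.cumsum(s)]*(np.pi/2-.25)
y=np.diff(-np.cos(f))*95/30;u=-np.diff(np.sin(f))*95/30
for k in range(3): print([[round(a,3),round(b,3),0] for a,b in zip(u[12*k:12*k+12],y[12*k:12*k+12])])
"
```

```text
[[np.float64(-0.058), np.float64(0.015), 0], [np.float64(-0.115), np.float64(0.034), 0], [np.float64(-0.113), np.float64(0.038), 0], [np.float64(-0.112), np.float64(0.042), 0], [np.float64(-0.11), np.float64(0.047), 0], [np.float64(-0.108), np.float64(0.051), 0], [np.float64(-0.106), np.float64(0.055), 0], [np.float64(-0.104), np.float64(0.059), 0], [np.float64(-0.102), np.float64(0.063), 0], [np.float64(-0.099), np.float64(0.066), 0], [np.float64(-0.097), np.float64(0.07), 0], [np.float64(-0.094), np.float64(0.074), 0]]
[[np.float64(-0.091), np.float64(0.077), 0], [np.float64(-0.088), np.float64(0.081), 0], [np.float64(-0.085), np.float64(0.084), 0], [np.float64(-0.082), np.float64(0.087), 0], [np.float64(-0.079), np.float64(0.09), 0], [np.float64(-0.075), np.float64(0.093), 0], [np.float64(-0.072), np.float64(0.096), 0], [np.float64(-0.068), np.float64(0.098), 0], [np.float64(-0.064), np.float64(0.101), 0], [np.float64(-0.06), np.float64(0.103), 0], [np.float64(-0.056), np.float64(0.105), 0], [np.float64(-0.052), np.float64(0.107), 0]]
[[np.float64(-0.048), np.float64(0.109), 0], [np.float64(-0.044), np.float64(0.111), 0], [np.float64(-0.04), np.float64(0.113), 0], [np.float64(-0.036), np.float64(0.114), 0], [np.float64(-0.031), np.float64(0.115), 0], [np.float64(-0.027), np.float64(0.116), 0], [np.float64(-0.022), np.float64(0.117), 0], [np.float64(-0.018), np.float64(0.118), 0], [np.float64(-0.013), np.float64(0.119), 0], [np.float64(-0.009), np.float64(0.119), 0], [np.float64(-0.005), np.float64(0.119), 0], [np.float64(-0.001), np.float64(0.06), 0]]
```

servo_tool(translation=[[-0.058,0.015,0],[-0.115,0.034,0],[-0.113,0.038,0],[-0.112,0.042,0],[-0.11,0.047,0],[-0.108,0.051,0],[-0.106,0.055,0],[-0.104,0.059,0],[-0.102,0.063,0],[-0.099,0.066,0],[-0.097,0.07,0],[-0.094,0.074,0]], delta_rot=[[0,0,0],[0,0,0],[0,0,0],[0,0,0],[0,0,0],[0,0,0],[0,0,0],[0,0,0],[0,0,0],[0,0,0],[0,0,0],[0,0,0]], claw=[255,255,255,255,255,255,255,255,255,255,255,255])

```text
time: 17.77
tcp_pos: [0.5347, -0.1053, 0.1037]
tcp_rot: [[-0.004, 0.991, -0.131], [0.0, -0.131, -0.991], [-1.0, -0.004, 0.0]]
ft_force: [-23.5, -0.3, 8.2]
width: 0.0131
```

```bash
python3 -c "
from h import *
go([.5177,-.1029,.0665])
p=grab_frame('wrist');save(p,'w9.png')
"
```

```text
t 17.775 tcp [ 0.5347 -0.1053  0.1037] w 0.0131 F [-23.53  -0.27   8.16]
tool d mm [ 37.3 -17.   -0.2] units [ 1.243 -0.567 -0.006]
```

View pics/w9.png

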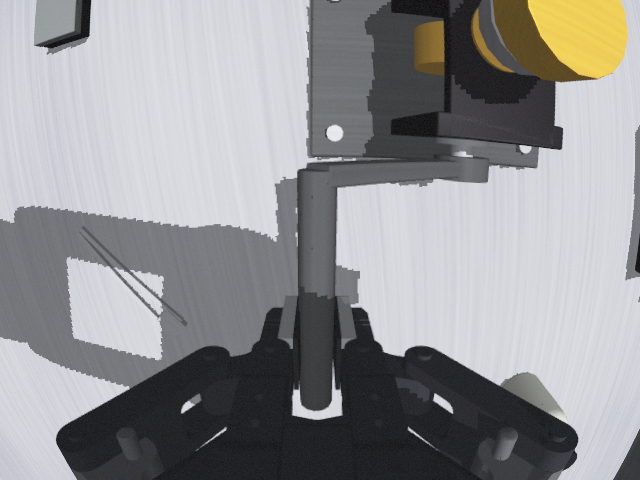

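Force is about 23 N radially inward, so my path is about 1.5–2 mm inside the true circle. I'll correct outward within the next rows.

servo_tool(translation=[[-0.13,0.03,0],[-0.088,0.081,0],[-0.085,0.084,0],[-0.082,0.087,0],[-0.079,0.09,0],[-0.075,0.093,0]], delta_rot=[[0,0,0],[0,0,0],[0,0,0],[0,0,0],[0,0,0],[0,0,0]], claw=[255,255,255,255,255,255])

```text
time: 18.58
tcp_pos: [0.5493, -0.1073, 0.1204]
tcp_rot: [[-0.002, 0.991, -0.131], [-0.0, -0.131, -0.991], [-1.0, -0.002, 0.0]]
ft_force: [-19.7, -0.1, 10.5]
width: 0.0128
```

```bash
python3 - <<'E'
from h import *
np.set_printoptions(precision=4,suppress=True)
go([.5177,-.1029,.0665]); o=get_obs()
q=grab_frame('scene');save(q,'s10.png');p=grab_frame('wrist');save(p,'w10.png')
print(tip_of(q,'lever_grip')[:2],tip_of(p,'lever_grip')[:2],tip_of(p,'dome_top')[:2])
i=cv2.imread('pics/s10.png')[140:340,210:410]
cv2.imwrite('pics/c10.png',np.hstack([cv2.resize(i,(400,400)),cv2.copyMakeBorder(cv2.resize(cv2.imread('pics/w10.png'),(400,300)),0,100,0,0,cv2.BORDER_CONSTANT)]))
p=q
H,W=p['z_map'].shape;V,U=np.mgrid[0:H,0:W];z=p['z_map']
C=np.stack([(U-p['cx'])/p['fx']*z,(V-p['cy'])/p['fy']*z,z,np.ones_like(z)],-1)
Wd=(C@np.linalg.inv(p['world_to_cam']).T)[...,:3]
y=np.radians(-7.6);ex=np.array([np.cos(y),np.sin(y)]);ey=np.array([-np.sin(y),np.cos(y)])
L=np.stack([(Wd[...,:2]-[.6267,.0038])@ex,(Wd[...,:2]-[.6267,.0038])@ey,Wd[...,2]],-1)
# bar part between arm and fingers: y -.095..-.07
b=(L[...,1]<-.062)&(L[...,1]>-.10)&(L[...,0]<-.03)&(L[...,0]>-.11)&(L[...,2]>.07)&(L[...,2]<.18)&(z>0)
Q=L[b];print(len(Q))
for a in np.arange(-.10,-.06,.008):
    s=Q[(Q[:,1]>=a)&(Q[:,1]<a+.008)]
    if len(s): print(round(a,3),len(s),s.min(0),s.max(0))
print('TCP local',(o['tcp_pos'][:2]-[.6267,.0038])@ex,(o['tcp_pos'][:2]-[.6267,.0038])@ey)
E
```

```text
t 18.575 tcp [ 0.5493 -0.1073  0.1204] w 0.0128 F [-19.67  -0.05  10.5 ]
tool d mm [ 53.9 -31.8  -0.3] units [ 1.798 -1.06  -0.009]
[{'xyz': [0.5532, -0.0972, 0.1319], 'p': 0.72}, {'xyz': [0.729, 0.2796, 0.0002], 'p': 0.64}] [{'xyz': [0.5495, -0.1024, 0.135], 'p': 0.83}] []
181
-0.1 26 [-0.0641 -0.0998  0.128 ] [-0.053  -0.0921  0.1399]
-0.092 25 [-0.0637 -0.0918  0.1289] [-0.0528 -0.0847  0.1402]
-0.084 31 [-0.0632 -0.0838  0.1267] [-0.0516 -0.0765  0.1421]
-0.076 23 [-0.0627 -0.0754  0.1293] [-0.0516 -0.0681  0.141 ]
-0.068 76 [-0.0618 -0.0677  0.0831] [-0.0302 -0.0621  0.1408]
TCP local -0.062000023790123565 -0.12038559838409449
```

View pics/c10.png

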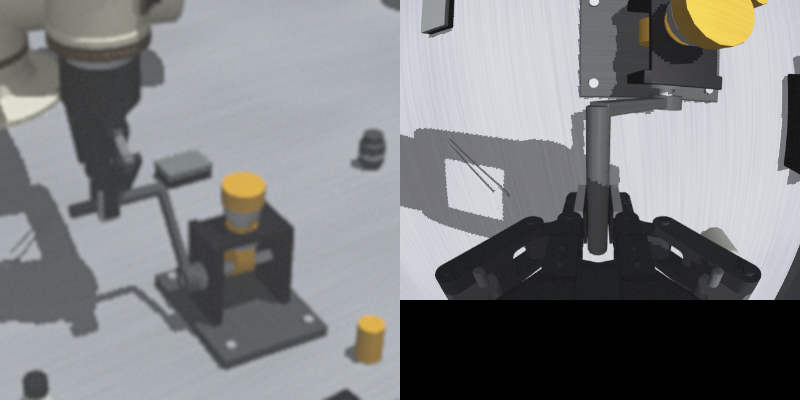

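The bar centre is at about z = 0.1335 against a TCP z of 0.1204, so it has rolled about 4 mm toward the fingertips. I'll relieve the x load and lower the tool relative to the bar along the rest of the arc.

servo_tool(translation=[[0.03,-0.05,0],[0.03,0,0],[0,0,0]], delta_rot=[[0,0,0],[0,0,0],[0,0,0]], claw=[255,255,255], newtons=20)

```text
time: 19.2
tcp_pos: [0.5479, -0.1072, 0.1191]
tcp_rot: [[-0.001, 0.991, -0.131], [-0.0, -0.131, -0.991], [-1.0, -0.001, 0.0]]
ft_force: [-20.9, 0.3, 15.8]
width: 0.013
```

```bash
python3 -c "
import numpy as np
f=np.linspace(.84,np.pi/2,21)
y=np.diff(-np.cos(f))*95/30;u=-np.diff(np.sin(f))*95/30+.13/20
print([[round(float(a),3),round(float(b),3),0] for a,b in zip(u,y)],y.sum(),u.sum())
"
```

```text
[[-0.069, 0.088, 0], [-0.066, 0.09, 0], [-0.063, 0.093, 0], [-0.059, 0.095, 0], [-0.056, 0.098, 0], [-0.052, 0.1, 0], [-0.048, 0.102, 0], [-0.045, 0.104, 0], [-0.041, 0.106, 0], [-0.037, 0.107, 0], [-0.033, 0.109, 0], [-0.029, 0.11, 0], [-0.025, 0.111, 0], [-0.021, 0.112, 0], [-0.017, 0.113, 0], [-0.012, 0.114, 0], [-0.008, 0.115, 0], [-0.004, 0.115, 0], [0.0, 0.116, 0], [0.004, 0.116, 0]] 2.113632281830809 -0.678630120092279
```

servo_tool(translation=[[-0.07,0.08,0],[-0.066,0.09,0],[-0.063,0.093,0],[-0.059,0.095,0],[-0.056,0.098,0],[-0.052,0.1,0],[-0.048,0.102,0],[-0.045,0.104,0]], delta_rot=[[0,0,0],[0,0,0],[0,0,0],[0,0,0],[0,0,0],[0,0,0],[0,0,0],[0,0,0]], claw=[255,255,255,255,255,255,255,255])

```text
time: 20.2
tcp_pos: [0.5712, -0.1103, 0.1333]
tcp_rot: [[0.0, 0.991, -0.131], [-0.001, -0.131, -0.991], [-1.0, 0.0, 0.001]]
ft_force: [-13.3, 1.6, 8.7]
width: 0.0131
```

```bash
cat > chk.py <<'E'
from h import *
import sys
np.set_printoptions(precision=4,suppress=True)
go([.627,-.1152,.138]); o=get_obs();t=sys.argv[1]
q=grab_frame('scene');save(q,'s%s.png'%t);p=grab_frame('wrist');save(p,'w%s.png'%t)
i=cv2.imread('pics/s%s.png'%t)[140:340,210:410]
cv2.imwrite('pics/c%s.png'%t,np.hstack([cv2.resize(i,(400,400)),cv2.copyMakeBorder(cv2.resize(cv2.imread('pics/w%s.png'%t),(400,300)),0,100,0,0,cv2.BORDER_CONSTANT)]))
p=q;H,W=p['z_map'].shape;V,U=np.mgrid[0:H,0:W];z=p['z_map']
C=np.stack([(U-p['cx'])/p['fx']*z,(V-p['cy'])/p['fy']*z,z,np.ones_like(z)],-1)
Wd=(C@np.linalg.inv(p['world_to_cam']).T)[...,:3]
y=np.radians(-7.6);ex=np.array([np.cos(y),np.sin(y)]);ey=np.array([-np.sin(y),np.cos(y)])
L=np.stack([(Wd[...,:2]-[.6267,.0038])@ex,(Wd[...,:2]-[.6267,.0038])@ey,Wd[...,2]],-1)
tl=np.r_[(o['tcp_pos'][:2]-[.6267,.0038])@ex,(o['tcp_pos'][:2]-[.6267,.0038])@ey,o['tcp_pos'][2]];print('TCP local',tl)
b=(L[...,1]<-.07)&(L[...,1]>-.10)&(abs(L[...,0]-tl[0])<.02)&(L[...,2]>.07)&(L[...,2]<.18)&(z>0)
Q=L[b];print('bar',len(Q))
from scipy.optimize import least_squares
if len(Q)>10:
    s=least_squares(lambda a:np.hypot(Q[:,0]-a[0],Q[:,2]-a[1])-.007,[tl[0],tl[2]+.015],loss='huber',f_scale=.001);print('bar c',s.x,'phi',np.arctan2(s.x[1]-.06,-s.x[0]),'r',np.hypot(s.x[1]-.06,s.x[0]),'top z',Q[:,2].max())
near=(np.hypot(L[...,0],L[...,1])<.04)&(z>0);hsv=cv2.cvtColor(p['img'],cv2.COLOR_RGB2HSV)
bb=(hsv[...,0]>12)&(hsv[...,0]<28)&(hsv[...,1]>110)&near&(L[...,2]>.134)
T=Wd[bb];zt=np.percentile(T[:,2],98);print('puck n',len(T),'z98',zt)
Q=T[T[:,2]<zt-.004];s=least_squares(lambda a:np.hypot(Q[:,0]-a[0],Q[:,1]-a[1])-.022,[.627,.004],loss='huber',f_scale=.001);print('puck xy',s.x)
F=T[T[:,2]>zt-.004];A=np.c_[F[:,:2]-F[:,:2].mean(0),np.ones(len(F))];print('top plane',np.linalg.lstsq(A,F[:,2],rcond=None)[0])
E
python3 chk.py 11
```

```text
t 20.2 tcp [ 0.5712 -0.1103  0.1333] w 0.0131 F [-13.34   1.58   8.7 ]
tool d mm [-4.7 55.9 -2.5] units [-0.157  1.864 -0.083]
TCP local [-0.0399 -0.1205  0.1333]
bar 100
bar c [-0.0387  0.1468] phi 1.1507909907912792 r 0.09502546509427187 top z 0.1555353639962398
puck n 337 z98 0.159933212914375
puck xy [0.628  0.0034]
top plane [-0.0508 -0.0086  0.158 ]
```

View pics/c11.png

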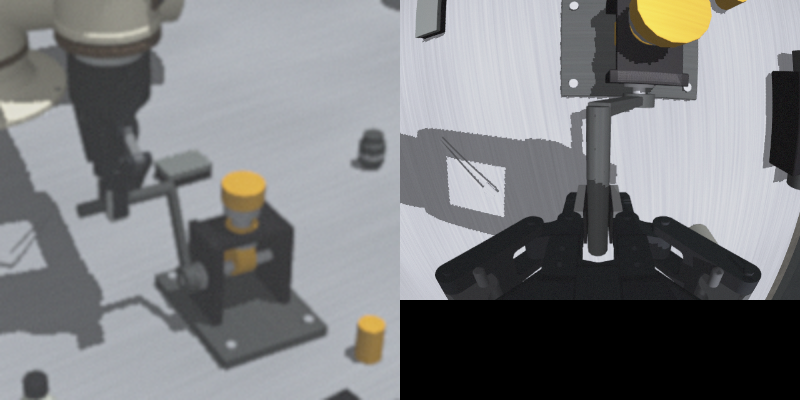

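The fitted bar is at φ = 1.151 rad with radius 95.0 mm, which matches the spec. The puck is still centred. Remaining move: +38.7 mm along tool y and about 6 mm up.

servo_tool(translation=[[-0.038,0.102,0],[-0.034,0.104,0],[-0.03,0.105,0],[-0.026,0.106,0],[-0.022,0.107,0],[-0.018,0.108,0],[-0.014,0.109,0],[-0.01,0.11,0],[-0.006,0.11,0],[-0.003,0.11,0],[0,0.11,0],[0,0.05,0]], delta_rot=[[0,0,0],[0,0,0],[0,0,0],[0,0,0],[0,0,0],[0,0,0],[0,0,0],[0,0,0],[0,0,0],[0,0,0],[0,0,0],[0,0,0]], claw=[255,255,255,255,255,255,255,255,255,255,255,255])

```text
time: 21.8
tcp_pos: [0.6083, -0.1153, 0.1388]
tcp_rot: [[0.001, 0.991, -0.131], [-0.001, -0.131, -0.991], [-1.0, 0.001, 0.001]]
ft_force: [-7.9, -2.7, 6.4]
width: 0.0127
```

```bash
python3 chk.py 12
```

```text
t 21.8 tcp [ 0.6083 -0.1153  0.1388] w 0.0127 F [-7.86 -2.68  6.35]
tool d mm [ 0.9 18.5 -2.6] units [ 0.028  0.616 -0.087]
TCP local [-0.0024 -0.1205  0.1388]
bar 98
bar c [-0.0013  0.1548] phi 1.5575373603843152 r 0.09483394837296052 top z 0.1644022450177154
puck n 341 z98 0.16054787897694822
puck xy [0.6279 0.0036]
top plane [-0.0361  0.019   0.1587]
```

View pics/c12.png

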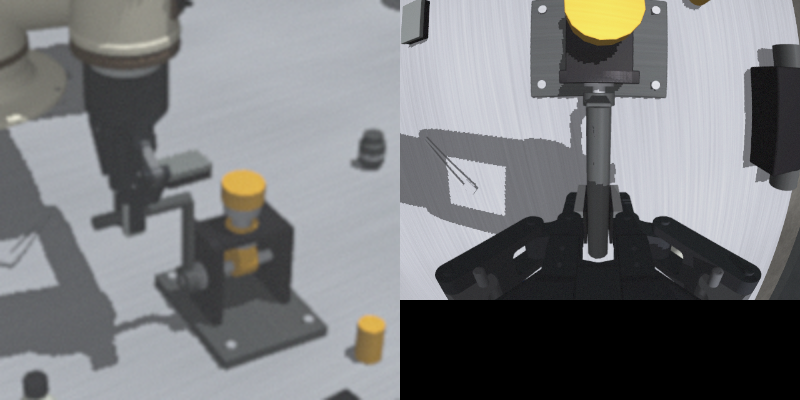

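The lever is upright to within about 0.02 rad and the puck is balanced. I'll nudge +1.5 mm and let it settle.

servo_tool(translation=[[0,0.03,0],[0,0.02,0],[0,0,0],[0,0,0],[0,0,0],[0,0,0],[0,0,0],[0,0,0]], delta_rot=[[0,0,0],[0,0,0],[0,0,0],[0,0,0],[0,0,0],[0,0,0],[0,0,0],[0,0,0]], claw=[255,255,255,255,255,255,255,255])

```text
time: 22.9
tcp_pos: [0.6098, -0.1155, 0.1389]
tcp_rot: [[0.001, 0.991, -0.131], [-0.001, -0.131, -0.991], [-1.0, 0.001, 0.001]]
ft_force: [-6.9, -2.6, 7.0]
width: 0.0131
```

```bash
python3 chk.py 13
```

```text
t 22.9 tcp [ 0.6098 -0.1155  0.1389] w 0.0131 F [-6.93 -2.6   6.95]
tool d mm [ 0.9 17.  -2.6] units [ 0.031  0.567 -0.086]
TCP local [-0.001  -0.1205  0.1389]
bar 98
bar c [-0.0003  0.155 ] phi 1.5677067106395592 r 0.09496318085818668 top z 0.16300572555987514
puck n 345 z98 0.16083850784688394
puck xy [0.6275 0.0032]
top plane [-0.0306  0.0114  0.1588]
```

servo_tool(translation=[[0,0,0],[0,0,0],[0,0,0],[0,0,0],[0,0,0],[0,0,0]], delta_rot=[[0,0,0],[0,0,0],[0,0,0],[0,0,0],[0,0,0],[0,0,0]], claw=[255,255,255,255,255,255])

```text
time: 23.75
tcp_pos: [0.6098, -0.1155, 0.1389]
tcp_rot: [[0.001, 0.991, -0.131], [-0.001, -0.131, -0.991], [-1.0, 0.001, 0.001]]
ft_force: [-7.3, -2.6, 7.3]
width: 0.0126
```

```bash
python3 chk.py 14
```

```text
t 23.75 tcp [ 0.6098 -0.1155  0.1389] w 0.0126 F [-7.32 -2.59  7.28]
tool d mm [ 0.9 17.  -2.6] units [ 0.031  0.567 -0.085]
TCP local [-0.001  -0.1205  0.1389]
bar 101
bar c [-0.0002  0.1549] phi 1.5685667415088982 r 0.09485854438948235 top z 0.1631603740137455
puck n 343 z98 0.160622399346106
puck xy [0.6275 0.0035]
top plane [-0.0221  0.0193  0.1587]
```

View pics/s14.png

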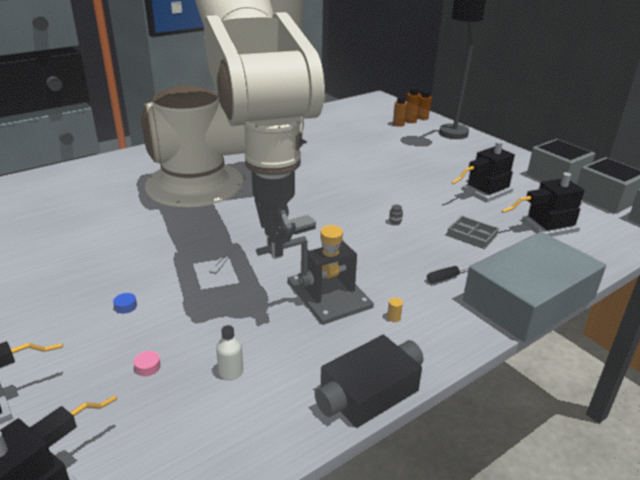

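The picture shows the puck on the raised dome at (331,237), the lever upright and held, and the bystanders in their places. The pose is steady, so I hand in.

```bash
python3 -c "
from workcell import *
print(finish_job())"
```

```text
the job is handed in; nothing more can be done
None
```

I placed the brass puck on the dome and let go. I then gripped the lever's bar, swung it up to vertical, and handed the job in at about 24 s with the fingers still holding it. The system gave no verdict.

**Last checks**
- **Lever:** the bar was within about 0.01 rad of straight up, at 94.9 mm radius against 95 specified. It read the same 0.85 s apart. The grip was closed at 13 mm, with about 7 N of force in x and 7 N in z at the wrist.
- **Puck:** its fitted centre was about 1 mm from the dome axis, with tilt about 0.03 rad. It showed no real movement between the last two checks, and nothing of the robot was near it.
- **Bystanders:** they looked unmoved in the final picture. I checked this by eye only and did not re-measure them.

**What was off on the way**
- **Side load:** the first grip and part of the swing pushed sideways with about 20–24 N at the wrist, because the path ran slightly inside the lever's true circle.
- **Bar slip:** the bar rolled about 4 mm in the pads toward the fingertips. I corrected both from the camera fit.
- **Final reading:** the tool position put the bar about 1 mm short of straight up and the camera fit about 0.2 mm. Both are well within the tolerance.

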